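Snap the T-handle into the patty press

ROBOT

A 6-joint arm with a two-finger parallel gripper is mounted at the origin on a cart in front of the work surface, level with it; the furniture and walls round the work are solid. World frame = base frame: x ahead of the robot, y to its left, z up, the work surface at z = 0. Lengths are in mm, angles in rad, forces in N, time in s.
With the tool pointing down it reaches from about 350 to 975 mm from the base axis. Payload 7.1 kg.
Tool frame: the origin (TCP) lies at the very end of the fingers, on their centre line; the grasp point (between the pads) lies 19 mm behind it; y points along the fingers, x is the direction in which the jaws open and shut, and the axes are right-handed (so a half turn about y gives the same grasp; the last joint's range is limited). The gripper opens to 88 mm and grips with 3 to 60 N. Pads are 20 mm wide; open, the fingers measure 115 mm over their backs; the gripper's body (75 mm by 178 mm) begins 61 mm behind the grasp point.
Start: joints at [-1.135, 0.423, 1.63, -0, 1.089, -0.019], TCP at [274.566, -561.443, 222.675] pointing down, gripper open.
Joint ranges: [-3, 3], [-0.9, 2.11], [0.09, 2.58], [-1.31, 4.45], [0.11, 2.69], [-2.54, 2.54]. Speed limits (rad/s): [2.39, 2.39, 3.01, 3.14, 3.14, 3.14].

INTERFACE

Orientations are given as a rotation vector (axis times angle).
In Python, from workcell import ctrl gives the robot as it stands. The module is installed in compiled form; this text tells all that it offers.
- The arm moves only by the tool jog_arm, never from a script. Its argument "steps" is a list of rows, each an object with "turn": the turn, a rotation vector about the world's x, y, z scaled (see below), a list of three; "dp": the shift along the world's x, y, z scaled (see below), a list of three; "claw": the opening, from 0 (shut) to 1 (fully open). In form: [{"turn": [wx, wy, wz], "dp": [x, y, z], "claw": claw}, ...]. A call has 1 to 12 rows; each row is the pose to reach, as a shift and turn from the pose measured when the call began, turning the shorter way round; what a row does not reach only later rows make up. The controller multiplies each number of a shift by 80 mm and each number of a turn by pi rad. A row lasts 1/12 s, in which the tool goes at most 41.7 mm and 7.16 degrees, less where a joint would pass 70% of its speed; a pose out of reach is approached as far as the arm can. A call with a number of a shift or a turn outside -1 to 1 is refused whole. A call with a gripper value outside its range is refused whole. The fingers move at their own pace and stop on an object; the grip force is fixed at half the most. Time passes only in rows, so rows that repeat a pose let the fingers close. It gives the time, the measured TCP pose, the force and the opening at its end, in the units of the state.
- ctrl.get_obs(): the state, without advancing time (a new reading comes with each control period).
- ctrl.get_image(name): name is "scene" or "top"; returns a dict with "img" (400x640x3 uint8, red, green, blue), "range_z" (400x640 float32, mm along the optical axis (not along the pixel's ray), 0 where there is no reading), "fovy" (degrees; the focal length in pixels is half the picture's height over the tangent of half this angle, whatever the lens; pixels are square), "cx", "cy" (the principal point, pixels), "camera_from_world" (4x4, takes a point from world to camera coordinates). Camera axes: x right, y down, z forward; pixel columns grow to the right and rows downward; lengths in mm; the calibration is good to about 2 mm. A picture is of the moment at which its call begins.
- ctrl.close_job(): hands the job in, once; it reports no verdict.
The state is a dict: "t": time; "qpos": joint angles; "qvel": joint speeds; "joint_torque": joint torques, N m; "ee_pos": TCP position; "orientation": TCP orientation; "ft_force": force on the tool from outside, world axes, zero at the start; "moment": the same for the moment, N m; "width": finger opening in mm.
Only numpy, scipy, OpenCV 4.12 (cv2) and the standard library are available. Lean on these libraries where they do the work, as an engineer would, in place of code of your own. Each camera call takes 0.05 s, during which the arm holds its last target.

TASK

Take the black T-handle out of its wooden rest, squeeze its red spring button flush and slide the spigot down into the square socket of the patty press, button towards the dark latch plate and still held in as it enters. Then push the handle gently on down until the button pops out through the hole in the latch plate, wherever that plate happens to be set, and let go. Do not force anything, and leave the ramekin, the salt shaker and the spice jar alone.

Things in the scene. Friction and masses are not known exactly. Their poses are not given: they have to be found in the camera images.
- t_handle: Loose T-handle, 0.2 kg, upright in the rest. Origin: centre of the foot's underside; z up. Square steel spigot 24 x 24 mm, z = 0 to 74 mm, lower edges broken by only 0.5 mm. Shoulder strip 20 (x) x 46 (y) mm, underside at z = 74; black grip bar 20 (x) x 72 (y) mm, z = 78 to 92. Nothing above is wider in x than the spigot: fingers closing along x reach past the bar to the button. Button on the -x face.
- button_face (a point): Centre of the red snap button's outer face; axes as the handle's. 34 mm above the handle's foot; 7 mm proud of the spigot when out. 12 mm wide (y), 16 mm tall (z = 26 to 42 mm on the handle), square edges: a rim does not cam it in, it must be pressed. Pads pinching only its upper part (tips about 36 mm above the foot) leave the lower part free to enter the socket.
- snap_button (a joint): Travel of the red button into the spigot, m: 0 = fully out, 0.007 = flush. Spring about 3.5 N out, 8 N flush; a pinch of 20 N or more, button against opposite face, presses it flush. Once its lower edge is 3 mm or more below the rim, the socket keeps it in when the fingers let go; spring friction then holds the handle, and 4 to 14 N on top of its bar push it on; go slowly (10 mm/s) and stop at the click.
- socket_mouth (a point): Centre of the socket's open top, level with its rim, 88 mm above the worktop; axes as the press's, z up. Square bore 26 x 26 mm (1 mm play each side), 76 mm deep, walls 5 mm (36 mm square outside); the wall with the latch plate is on the -x side. When latched, the handle's origin is 56 to 72 mm below this point, its x axis along the press's x axis; its shoulders stay clear of the rim.
- patty_press: Round aluminium patty press: disc 120 mm across, 12 mm thick, square socket in its middle; fixed. Origin: centre of its underside. Dark latch plate in the socket's -x wall, clamped at a height that differs each time (not reported): its hole, 15 mm wide, 18.7 mm tall, begins 13 to 27 mm below the rim. The button pops out there and stops the handle; pushing on then only loads the plate. Red line above and below.
- handle_rest: Wooden block 60 x 60 x 28 mm, fixed, with a square pocket 27 mm wide and 20 mm deep in which the handle stands, its foot 8 mm above the worktop. Origin: centre of its underside.
- ramekin: White ramekin with dark sauce, 109 mm in diameter, 48 mm tall; bystander. Origin: centre of its underside.
- salt_shaker: Small salt shaker, 44 mm in diameter, 90 mm tall; bystander. Origin: centre of its underside.
- spice_jar: Spice jar with black cap, 45 mm in diameter, 105 mm tall; bystander. Origin: centre of its underside.
Things that resemble listed ones, but are neither listed nor needed, are in the scene too. Of the things shaped like the t_handle, the bare steel one is meant. Leave any blue look-alike of the patty_press alone.

How it is judged (in metres and radians):
On the way, in this order (a step that is already met when the one before it is completed fails the run):
1. the handle has been lifted clear of its rest (distance between t_handle and handle_rest above 0.05 m and height (world z) of t_handle above 0.04 m), for 0.1 s.
2. the spigot stands in the socket's mouth with the button pressed in, its lower edge below the rim (z of t_handle in the frame of socket_mouth between -0.05 and -0.0275 m and horizontal distance between t_handle and socket_mouth below 0.004 m and value of joint snap_button above 0.0045 m), for 0.1 s.
At the end, for the whole second after the job is handed in: The handle stands upright (within 0.08 rad) in the press's socket, released and at rest, its foot 54 to 73.5 mm below the socket's rim, and the button is out through the latch plate's hole (less than 2 mm pressed) (z of t_handle in the frame of socket_mouth between -0.0735 and -0.054 m and horizontal distance between t_handle and socket_mouth below 0.004 m and angle between t_handle's own z axis and vertical below 0.08 rad and value of joint snap_button below 0.002 m and linear speed of t_handle below 0.02 m/s and contact force between the fingers and t_handle below 0.1 N); the robot touches nothing.
It fails at once if the handle is forced against the press with more than 40 N (contact force between t_handle and patty_press above 40 N).
It fails at once if the robot pushes on the press with more than 30 N (contact force between any of the fingers, the arm and patty_press above 30 N).
It fails at once if the ramekin is moved more than 2 cm or tipped (distance of ramekin from where it was at the start of the episode above 0.02 m or angle between ramekin's own z axis and vertical above 0.3 rad).
It fails at once if the salt shaker is moved more than 2 cm or tipped (distance of salt_shaker from where it was at the start of the episode above 0.02 m or angle between salt_shaker's own z axis and vertical above 0.3 rad).
It fails at once if the spice jar is moved more than 2 cm or tipped (distance of spice_jar from where it was at the start of the episode above 0.02 m or angle between spice_jar's own z axis and vertical above 0.3 rad).
It also fails if it takes over 51 s, if anything falls off the work surface, if the arm or the gripper's body presses on something with over 40 N, if the wrist force passes 120 N, or if a joint passes its speed limit or range.

## Working session

There is one attempt and no reset: what is moved stays moved. The work goes in short steps, Python scripts to look and compute and a tool call to move; the robot and the scene stay as the last step left them, time stands still between calls to the robot, and variables do not carry over. Pictures are saved under pics/ and viewed, and the job is handed in when it is done.

Besides the shell and the picture viewer there is one more tool, called after ">>>" as a command line: name --argument value ..., lists and objects as JSON in quotes. jog_arm: Moves the arm, as the interface text tells. Its arguments: {"type":"object","properties":{"steps":{"type":"array","items":{"type":"object","properties":{"turn":{"type":"array","items":{"type":"number"}},"dp":{"type":"array","items":{"type":"number"}},"claw":{"type":"number"}}}}},"required":["steps"]}

```bash
mkdir -p pics
cat > h.py <<'E'
import numpy as np, cv2
from workcell import ctrl
def grab(n,tag):
    d=ctrl.get_image(n); cv2.imwrite(f'pics/{tag}.png',d['img'][:,:,::-1]); np.savez(f'{tag}.npz',**d); return d
def f(d): return 200/np.tan(np.radians(float(d['fovy']))/2)
def cloud(d):
    F=f(d); z=d['range_z'].astype(float); v,u=np.mgrid[0:400,0:640]
    P=np.stack([(u-d['cx'])/F*z,(v-d['cy'])/F*z,z,np.ones_like(z)],-1)
    W=P@np.linalg.inv(d['camera_from_world']).T
    W=W[...,:3]; W[z<=0]=np.nan; return W
def ray(d,u,v,h):
    F=f(d); M=np.linalg.inv(d['camera_from_world']); r=M[:3,:3]@np.array([(u-d['cx'])/F,(v-d['cy'])/F,1]); c=M[:3,3]
    return c+r*(h-c[2])/r[2]
E
python3 - <<'E'
from h import *
for n in('scene','top'):
    d=grab(n,n+'0'); print(d['fovy'],d['cx'],d['cy'],np.linalg.inv(d['camera_from_world'])[:3].round(2))
print(ctrl.get_obs())
E
```

```text
46.726761218680906 319.3542081225215 194.34291966480143 [[-8.6000e-01 -2.6000e-01  4.4000e-01  7.4600e+00]
 [-5.1000e-01  3.9000e-01 -7.6000e-01  9.2132e+02]
 [ 3.0000e-02 -8.8000e-01 -4.7000e-01  6.6809e+02]]
44.23712705452357 324.1423747016885 195.9392208105325 [[ 8.00000e-02 -9.70000e-01  2.20000e-01  3.40220e+02]
 [-1.00000e+00 -8.00000e-02  2.00000e-02 -6.12900e+01]
 [-0.00000e+00 -2.20000e-01 -9.80000e-01  1.17823e+03]]
{'t': 0.1, 'qpos': array([-1.13501975e+00,  4.23795191e-01,  1.63063888e+00, -9.69340512e-06,
        1.08861763e+00, -1.89888466e-02]), 'qvel': array([-0.00061748, -0.00023717, -0.00128844, -0.00173447,  0.00044865,
       -0.00036252]), 'joint_torque': array([ 8.59044558e-04, -5.45609236e+01, -2.74324751e+01,  6.45785057e-02,
        1.87531777e-02, -3.75283514e-05]), 'ee_pos': array([ 274.33540559, -560.98369804,  221.9502871 ]), 'orientation': array([-1.38986592,  0.86894332, -0.86693124]), 'ft_force': array([-0.6064617 ,  0.04869311,  0.48793503]), 'moment': array([ 0.01078898,  0.0014834 , -0.0042344 ]), 'width': 87.78227489019856}
```

View pics/scene0.png

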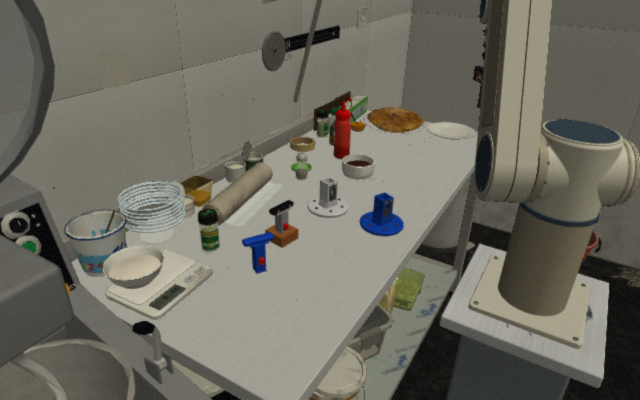

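View pics/top0.png

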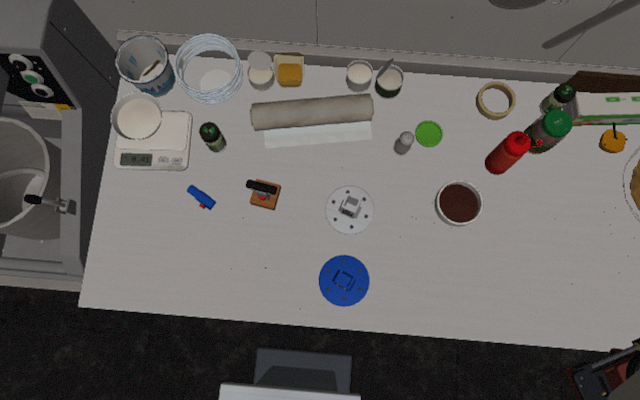

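The scene view shows the steel handle in its rest at about (283,220), the press at (328,195), and the blue decoys at (260,250) and (383,212). In the top view the rest is at (264,192) and the press at (350,208).

Run:
```python
from h import *
a=cv2.imread('pics/scene0.png');b=cv2.imread('pics/top0.png')
c1=cv2.resize(a[190:260,255:355],(800,560),interpolation=cv2.INTER_CUBIC)
cv2.imwrite('pics/c1.png',c1)
cv2.imwrite('pics/c2.png',cv2.resize(b[165:245,235:385],(800,427),interpolation=cv2.INTER_CUBIC))
d=dict(np.load('top0.npz')); W=cloud(d)
print('table z',np.nanmedian(W[240:260,200:300,2]), 'range noise',np.nanstd(W[240:260,200:300,2]))
np.set_printoptions(linewidth=250,suppress=True)
print('handle z');print(W[174:212:1,244:284:2,2].round(0).astype(int))
print('press z');print(W[186:230:2,326:376:2,2].round(0).astype(int))
```

```text
table z 0.19915165088605136 range noise 2.27892837549758
handle z
[[                   0                   -2                   -2                    3                    0                    1                    0                    0                    3                    0                    0
                    -2                    5                   -1                    1                    0                    1                    1                   -1                    1]
 [                   1                    1                    3                    3                   -1                   -4                   -4                    2                    2                   -1                   -2
                     1                   -4                   -1                   -2                    4                   -1                    2                   -1                   -2]
 [                  -1                    0                   -1                    3                    0                    5                    2                    3               
[... 26251 characters left out ...]
 3                    3                   -2]
 [                  -1                   -4                   -3                   -1                    2                   12                   11                    9                   11                   12                   13
                    10                   11                   10                   12                   12                    7                   14                    9                    6                    1                   -1
                     5                    0                   -2]]<stdin>:9: RuntimeWarning: invalid value encountered in cast
<stdin>:10: RuntimeWarning: invalid value encountered in cast
```

View pics/c1.png

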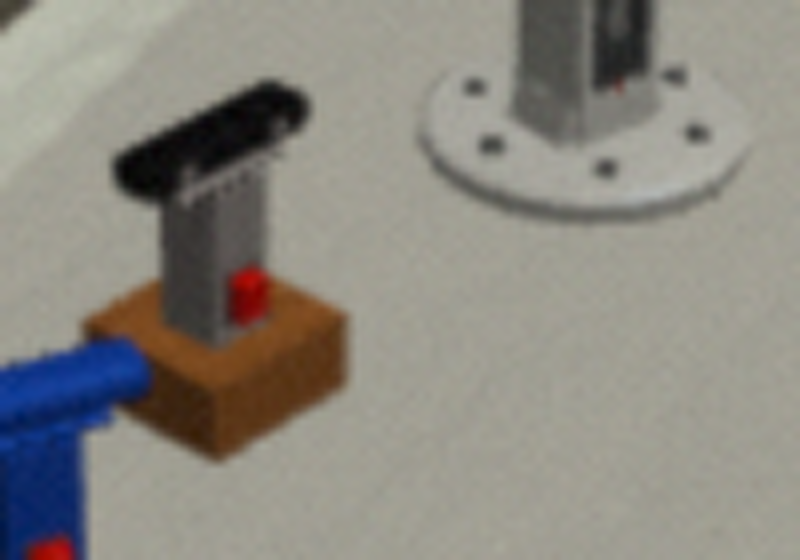

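View pics/c2.png

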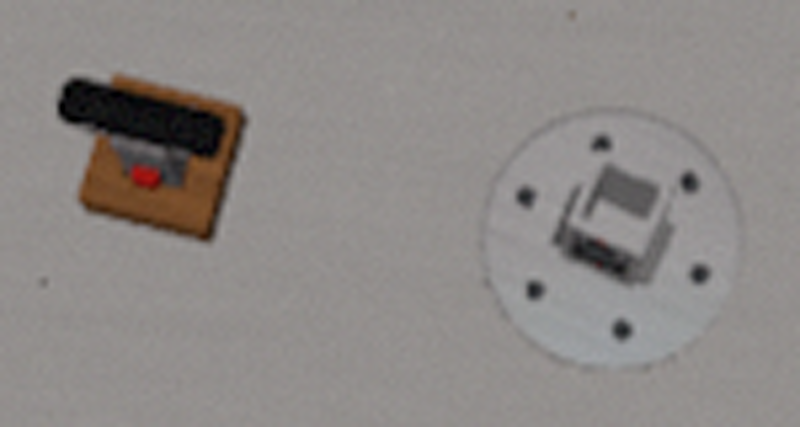

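```bash
cat >> h.py <<'E'
def rayz(d,mask,h):
    v,u=np.nonzero(mask); return np.array([ray(d,a,b,h) for a,b in zip(u,v)])[:,:2]
def rect(P):
    (c,s,a)=cv2.minAreaRect(P.astype(np.float32)); return np.round(c,1),np.round(s,1),round(a,1)
E
python3 - <<'E'
from h import *
for n in('top0','scene0'):
    d=dict(np.load(n+'.npz')); W=cloud(d); img=d['img'].astype(int); Z=W[...,2]
    if n=='top0': hw=(slice(165,225),slice(235,295)); pw=(slice(175,245),slice(315,385))
    else: hw=(slice(195,250),slice(262,303)); pw=(slice(172,220),slice(303,353))
    def sub(m,w):
        o=np.zeros_like(m); o[w]=m[w]; return o
    dark=img.max(-1)<60
    big=cv2.morphologyEx
    bar=sub((Z>93)&(Z<107),hw); P=rayz(d,bar,100); print(n,'bar top',rect(P),P.mean(0),len(P))
    wood=sub((Z>22)&(Z<34),hw); P=rayz(d,wood,28); print(' rest',rect(P),len(P))
    disc=sub((Z>7)&(Z<17),pw); P=rayz(d,disc,12)
    cc=cv2.minEnclosingCircle(P.astype(np.float32)); print(' disc',cc, rect(P))
    rim=sub((Z>84)&(Z<96),pw); P=rayz(d,rim,88); print(' rim',rect(P),P.mean(0),len(P))
    r=sub((img[...,0]>140)&(img[...,1]<70),hw); print(' button',np.nanmedian(W[r],0),r.sum())
    if n=='top0':
        E=cv2.fitEllipse(np.vstack(max(cv2.findContours((sub(Z>6,pw)).astype(np.uint8),0,1)[0],key=len)))
        print(' ell',E, ray(d,*E[0],12))
    # vertical faces pts: socket outside
    wp=W[pw].reshape(-1,3); m=(wp[:,2]>20)&(wp[:,2]<82); print(' sock side',rect(wp[m][:,:2]))
E
```

```text
top0 bar top (array([589.1, 102. ]), array([71.2, 20.6]), 80.3) [589.26718053 102.01932409] 272
 rest (array([590. , 102.2]), array([61.5, 61. ]), 80.0) 336
 disc ((570.5426635742188, -99.28621673583984), 90.32857513427734) (array([569.7, -99.3]), array([124.3, 141.9]), 76.6)
 rim (array([ 571.4, -102.8]), array([35.5, 37.1]), 68.2) [ 571.15547841 -102.50374019] 124
 button [574.84950419 105.43146195  48.77636354] 7
 ell ((349.4933776855469, 208.93507385253906), (47.67507553100586, 48.636634826660156), 110.56837463378906) [ 570.42067152 -102.80243142   12.        ]
 sock side (array([570.5, -94.3]), array([61.4, 35.7]), 75.3)
scene0 bar top (array([574.9, 152.7]), array([ 41.1, 167.5]), 11.6) [583.97885218 110.44061701] 152
 rest (array([585.8, 104.7]), array([66.1, 67.6]), 80.2) 254
 disc ((592.0714111328125, -181.64239501953125), 145.89437866210938) (array([ 618.4, -169.4]), array([155.5, 289.8]), 24.0)
 rim (array([ 567.4, -102. ]), array([39.5, 43.3]), 72.8) [ 568.93446732 -103.01667034] 70
 button [572.46606464 105.73032769  50.33757915] 5
 sock side (array([ 598.3, -182.9]), array([160.4, 216.7]), 38.6)
```

Run:
```python
from h import *
from scipy.spatial.transform import Rotation as R
o=ctrl.get_obs(); M=R.from_rotvec(o['orientation']).as_matrix(); print(M.round(3)); 
print('jaw yaw',np.degrees(np.arctan2(M[1,0],M[0,0])),'q',o['qpos'].round(3))
D={}
for n in('top','scene'):
    fr=[ctrl.get_image(n) for _ in range(5)]
    d=fr[0]; z=np.stack([x['range_z'] for x in fr]).astype(float); z[z<=0]=np.nan
    d['range_z']=np.nan_to_num(np.nanmedian(z,0)); d['img']=np.mean([x['img'] for x in fr],0).astype(np.uint8)
    np.savez(n+'1.npz',**d); W=cloud(d); Z=W[...,2]
    P=W.reshape(-1,3); c=np.array([571,-102.7])
    q=P[(np.hypot(*(P[:,:2]-c).T)<30)&(P[:,2]>20)&(P[:,2]<84)]
    # rotate, assign faces
    for it in (np.radians(-21),):
        x=np.array([np.cos(it),np.sin(it)]);y=np.array([-x[1],x[0]])
        L=np.c_[(q[:,:2]-c)@x,(q[:,:2]-c)@y]
        for nm,ax,s in(('-x',0,-18),('+y',1,18),('+x in',0,13),('-y in',1,-13),('+y in',1,13),('-x in',0,-13)):
            m=(abs(L[:,ax]-s)<3)&(abs(L[:,1-ax])<(16 if abs(s)==18 else 11))
            if m.sum()>20:
                k,b=np.polyfit(L[m,1-ax],L[m,ax],1)
                print(n,nm,m.sum(),'off',b.round(2),'slope deg',np.degrees(np.arctan(k)).round(2))
    im=d['img']; w=(slice(180,230),slice(320,380)) if n=='top' else (slice(170,220),slice(303,353))
    cv2.imwrite(f'pics/p_{n}.png',cv2.resize(im[w][:,:,::-1],None,fx=12,fy=12,interpolation=cv2.INTER_CUBIC))
    # plate: red pixels
    a=im.astype(int); r=(a[...,0]-np.maximum(a[...,1],a[...,2])>25)
    for v,u in zip(*np.nonzero(r)):
        if w[0].start<=v<w[0].stop and w[1].start<=u<w[1].stop: print('red',u,v,W[v,u].round(1),a[v,u])
```

```text
[[ 0.439 -0.001  0.898]
 [-0.898  0.001  0.439]
 [-0.001 -1.     0.   ]]
jaw yaw -63.94360208639955 q [-1.135  0.424  1.631 -0.     1.089 -0.019]
top -x 68 off -17.7 slope deg -1.06
top +x in 55 off 13.77 slope deg -1.27
scene -x 150 off -17.84 slope deg 0.15
scene +y 90 off 16.07 slope deg -0.24
scene +y in 79 off 14.88 slope deg 0.52
red 333 183 [552.9 -99.6  86.7] [130 103  95]
red 332 184 [555.  -97.8  83.8] [121  91  84]
red 333 184 [ 553.2 -100.3   83.2] [116  70  64]
red 333 185 [ 553.1 -100.4   80. ] [79 45 43]
red 332 200 [552.8 -98.   33.2] [94 67 63]
```

View pics/p_scene.png

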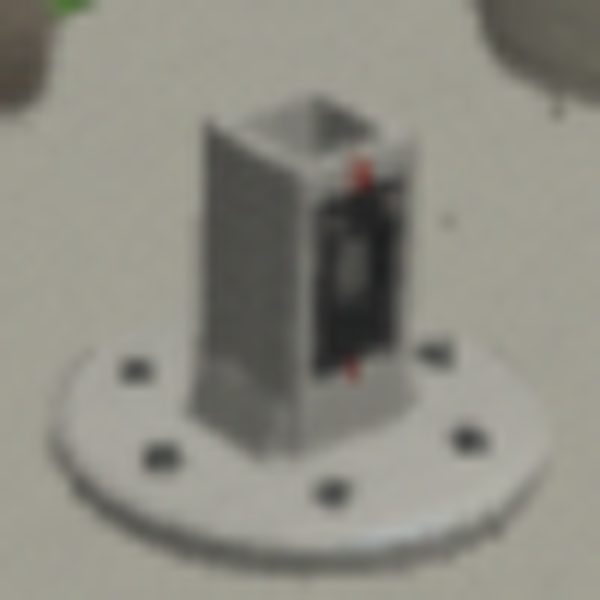

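View pics/p_top.png

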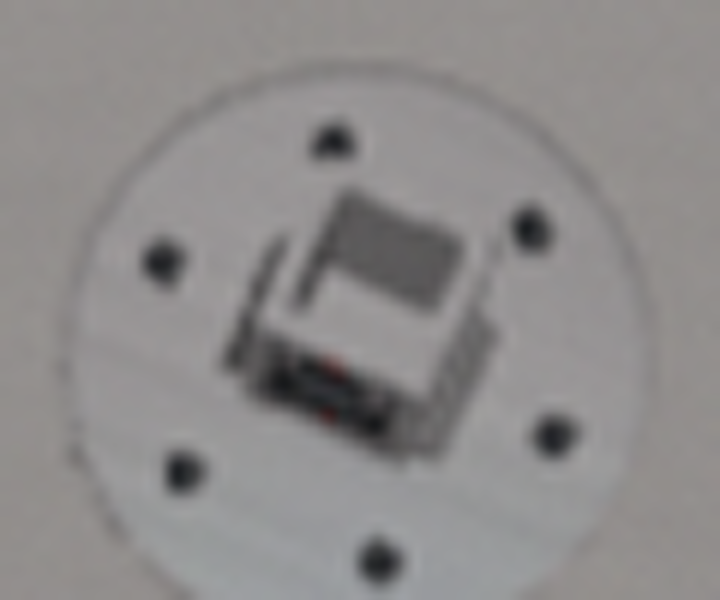

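The press yaw is about -21.3° and its centre is near (571,-102.7). The latch plate is on the robot-facing side, with its hole starting about 21 mm below the rim. The handle is near (589.3,102.1) with yaw about -9.8°. I'll move over to the handle now.

>>> jog_arm --steps '[{"dp": [0.48,1,0],"turn": [0,0,0.038],"claw": 1},{"dp": [0.48,1,0],"turn": [0,0,0.038],"claw": 1},{"dp": [0.48,1,0],"turn": [0,0,0.038],"claw": 1}]'

```text
t: 0.85
ee_pos: [314.0, -476.7, 222.2]
orientation: [-1.425, 0.777, -0.773]
ft_force: [-0.1, -0.1, -0.7]
width: 87.6
```

>>> jog_arm --steps '[{"dp": [0.48,1,0],"turn": [0,0,0.038],"claw": 1},{"dp": [0.48,1,0],"turn": [0,0,0.038],"claw": 1},{"dp": [0.48,1,0],"turn": [0,0,0.038],"claw": 1}]'

```text
t: 1.1
ee_pos: [353.3, -392.7, 222.0]
orientation: [-1.457, 0.684, -0.679]
ft_force: [0.8, 0.8, -0.0]
width: 88.1
```

>>> jog_arm --steps '[{"dp": [0.48,1,0],"turn": [0,0,0.038],"claw": 1},{"dp": [0.48,1,0],"turn": [0,0,0.038],"claw": 1},{"dp": [0.48,1,0],"turn": [0,0,0.038],"claw": 1}]'

```text
t: 1.35
ee_pos: [392.8, -309.3, 222.1]
orientation: [-1.484, 0.591, -0.584]
ft_force: [0.4, 0.0, -0.2]
width: 87.9
```

>>> jog_arm --steps '[{"dp": [0.48,1,0],"turn": [0,0,0.038],"claw": 1},{"dp": [0.48,1,0],"turn": [0,0,0.038],"claw": 1},{"dp": [0.48,1,0],"turn": [0,0,0.038],"claw": 1}]'

```text
t: 1.6
ee_pos: [432.8, -226.3, 222.3]
orientation: [-1.508, 0.497, -0.49]
ft_force: [-0.4, -0.3, 0.4]
width: 87.7
```

>>> jog_arm --steps '[{"dp": [0.48,1,0],"turn": [0,0,0.038],"claw": 1},{"dp": [0.48,1,0],"turn": [0,0,0.038],"claw": 1},{"dp": [0.48,1,0],"turn": [0,0,0.038],"claw": 1}]'

```text
t: 1.85
ee_pos: [473.2, -143.6, 222.7]
orientation: [-1.527, 0.401, -0.397]
ft_force: [0.8, -0.1, -0.3]
width: 87.8
```

>>> jog_arm --steps '[{"dp": [0.48,1,0],"turn": [0,0,0.038],"claw": 1},{"dp": [0.48,1,0],"turn": [0,0,0.038],"claw": 1},{"dp": [0.48,1,0],"turn": [0,0,0.038],"claw": 1}]'

```text
t: 2.1
ee_pos: [514.0, -61.0, 223.1]
orientation: [-1.542, 0.305, -0.304]
ft_force: [0.0, 0.6, -0.1]
width: 87.9
```

>>> jog_arm --steps '[{"dp": [0.48,1,0],"turn": [0,0,0.038],"claw": 1},{"dp": [0.48,1,0],"turn": [0,0,0.038],"claw": 1},{"dp": [0.48,1,0],"turn": [0,0,0.038],"claw": 1},{"dp": [0.48,1,0],"turn": [0,0,0.038],"claw": 1}]'

```text
t: 2.43
ee_pos: [553.7, 19.8, 223.0]
orientation: [-1.554, 0.21, -0.209]
ft_force: [-0.5, -0.8, -0.1]
width: 87.6
```

```bash
cat >> h.py <<'E'
from scipy.spatial.transform import Rotation as R
def to(x,y,z,yaw):
    o=ctrl.get_obs(); M=R.from_rotvec(o['orientation']); 
    c,s=np.cos(np.radians(yaw)),np.sin(np.radians(yaw))
    G=np.array([[c,0,-s],[s,0,c],[0,-1,0]]); G[:,2]=np.cross(G[:,0],G[:,1])
    t=(R.from_matrix(G)*M.inv()).as_rotvec()
    print('t',o['t'],'pos',o['ee_pos'].round(2),'F',o['ft_force'].round(2),'w',round(o['width'],2),'q',o['qpos'].round(2))
    print('dp',((np.array([x,y,z])-o['ee_pos'])/80).round(4),'turn',(t/np.pi).round(4))
E
python3 -c "
from h import *
to(589.3,102.1,150,-9.8)"
```

```text
t 2.4333 pos [553.71  19.78 223.03] F [-0.48 -0.76 -0.06] w 87.6 q [0.01 0.32 1.79 0.01 1.03 0.27]
dp [ 0.4449  1.029  -0.9128] turn [-0.0021 -0.0001  0.0306]
```

>>> jog_arm --steps '[{"dp": [0.445,1,-0.1],"turn": [-0.002,0,0.031],"claw": 1},{"dp": [0.445,1,-0.3],"turn": [-0.002,0,0.031],"claw": 1},{"dp": [0.445,1,-0.6],"turn": [-0.002,0,0.031],"claw": 1},{"dp": [0.445,1,-0.9],"turn": [-0.002,0,0.031],"claw": 1},{"dp": [0.445,1,-0.9],"turn": [-0.002,0,0.031],"claw": 1},{"dp": [0.445,1,-0.9],"turn": [-0.002,0,0.031],"claw": 1}]'

```text
t: 2.93
ee_pos: [588.1, 97.8, 150.0]
orientation: [-1.568, 0.138, -0.132]
ft_force: [-0.1, -0.6, 0.2]
width: 87.5
```

```bash
python3 -c "
from h import *
to(589.3,102.1,44,-9.8)
grab('top','top2');grab('scene','scene2')
a=cv2.imread('pics/scene2.png');cv2.imwrite('pics/c3.png',cv2.resize(a[150:260,235:355],(800,733),interpolation=cv2.INTER_CUBIC)[:600])"
```

```text
t 2.9333 pos [588.13  97.76 150.02] F [-0.11 -0.6   0.22] w 87.52 q [ 0.14  0.47  1.74 -0.    0.93  0.32]
dp [ 0.0147  0.0542 -1.3253] turn [ 0.0002 -0.0012  0.0001]
```

View pics/c3.png

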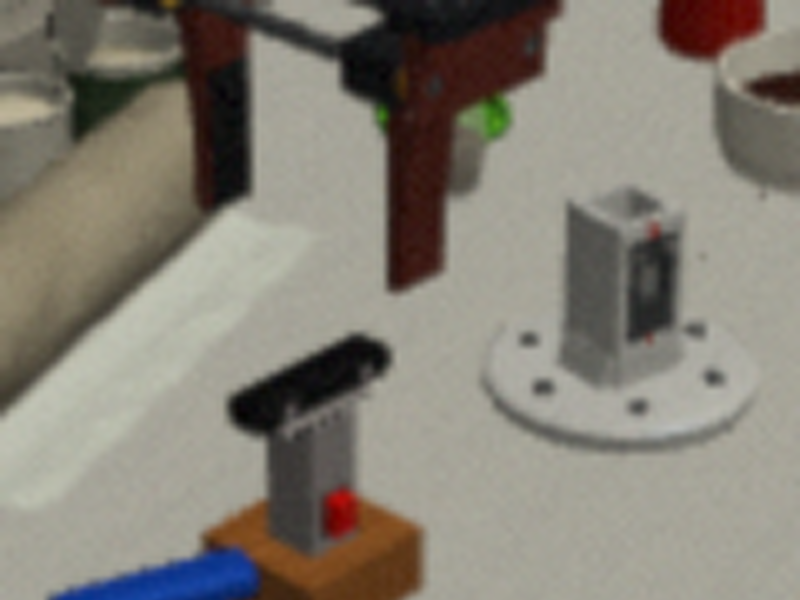

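The jaws straddle the bar along the button axis, and the finger tips are above the bar. I'll descend.

>>> jog_arm --steps '[{"dp": [0.015,0.05,-0.2],"turn": [0,-0.001,0],"claw": 1},{"dp": [0.015,0.05,-0.5],"turn": [0,-0.001,0],"claw": 1},{"dp": [0.015,0.05,-0.7],"turn": [0,-0.001,0],"claw": 1},{"dp": [0.015,0.05,-0.8],"turn": [0,-0.001,0],"claw": 1},{"dp": [0.015,0.05,-0.8],"turn": [0,-0.001,0],"claw": 1},{"dp": [0.015,0.05,-0.8],"turn": [0,-0.001,0],"claw": 1}]'

```text
t: 3.53
ee_pos: [591.9, 101.8, 89.5]
orientation: [-1.566, 0.131, -0.14]
ft_force: [0.3, -0.7, -0.1]
width: 87.9
```

```bash
python3 -c "
from h import *
to(589.3,102.1,44.5,-9.8)"
```

```text
t 3.5333 pos [591.86 101.78  89.52] F [ 0.29 -0.66 -0.15] w 87.91 q [ 0.15  0.56  1.77 -0.    0.81  0.32]
dp [-0.032   0.004  -0.5628] turn [-0.0001  0.0017  0.0004]
```

>>> jog_arm --steps '[{"dp": [-0.032,0.004,-0.2],"turn": [0,0.001,0],"claw": 1},{"dp": [-0.032,0.004,-0.4],"turn": [0,0.001,0],"claw": 1},{"dp": [-0.032,0.004,-0.563],"turn": [0,0.001,0],"claw": 1},{"dp": [-0.032,0.004,-0.563],"turn": [0,0.001,0],"claw": 1},{"dp": [-0.032,0.004,-0.563],"turn": [0,0.001,0],"claw": 1},{"dp": [-0.032,0.004,-0.563],"turn": [0,0.001,0],"claw": 1}]'

```text
t: 4.03
ee_pos: [590.1, 102.2, 45.4]
orientation: [-1.566, 0.133, -0.138]
ft_force: [-0.0, 0.7, -0.4]
width: 87.8
```

```bash
python3 -c "
from h import *
to(589.3,102.1,44.5,-9.8);to(589.3,102.1,44.5,-9.8)"
```

```text
t 4.0333 pos [590.07 102.18  45.43] F [-0.03  0.67 -0.4 ] w 87.84 q [0.15 0.63 1.78 0.   0.73 0.32]
dp [-0.0096 -0.001  -0.0117] turn [-0.0002  0.0012  0.0004]
t 4.0333 pos [590.07 102.18  45.43] F [-0.03  0.67 -0.4 ] w 87.84 q [0.15 0.63 1.78 0.   0.73 0.32]
dp [-0.0096 -0.001  -0.0117] turn [-0.0002  0.0012  0.0004]
```

>>> jog_arm --steps '[{"dp": [-0.01,0,-0.014],"turn": [0,0.001,0],"claw": 1},{"dp": [-0.01,0,-0.014],"turn": [0,0.001,0],"claw": 0.5},{"dp": [-0.01,0,-0.014],"turn": [0,0.001,0],"claw": 0.4},{"dp": [-0.01,0,-0.014],"turn": [0,0.001,0],"claw": 0.2},{"dp": [-0.01,0,-0.014],"turn": [0,0.001,0],"claw": 0},{"dp": [-0.01,0,-0.014],"turn": [0,0.001,0],"claw": 0},{"dp": [-0.01,0,-0.014],"turn": [0,0.001,0],"claw": 0},{"dp": [-0.01,0,-0.014],"turn": [0,0.001,0],"claw": 0},{"dp": [-0.01,0,-0.014],"turn": [0,0.001,0],"claw": 0},{"dp": [-0.01,0,-0.014],"turn": [0,0.001,0],"claw": 0},{"dp": [-0.01,0,-0.014],"turn": [0,0.001,0],"claw": 0},{"dp": [-0.01,0,-0.014],"turn": [0,0.001,0],"claw": 0}]'

```text
t: 5.03
ee_pos: [589.2, 102.2, 44.2]
orientation: [-1.566, 0.135, -0.136]
ft_force: [-0.3, 0.1, -1.1]
width: 24.0
```

```bash
python3 -c "
from h import *
to(589.3,102.1,120,-9.8)"
```

```text
t 5.0333 pos [589.16 102.15  44.18] F [-0.29  0.07 -1.11] w 23.95 q [0.15 0.63 1.78 0.   0.73 0.32]
dp [ 1.800e-03 -6.000e-04  9.478e-01] turn [-0.0002  0.0001  0.0004]
```

The width is 24 mm, so the button is flush. I'll lift.

>>> jog_arm --steps '[{"dp": [0,0,0.1],"claw": 0},{"dp": [0,0,0.25],"claw": 0},{"dp": [0,0,0.45],"claw": 0},{"dp": [0,0,0.7],"claw": 0},{"dp": [0,0,0.95],"claw": 0},{"dp": [0,0,0.95],"claw": 0},{"dp": [0,0,0.95],"claw": 0}]'

```text
invalid input at $.steps[0]: expected keys turn, dp, claw
```

>>> jog_arm --steps '[{"dp": [0,-0.15,0.2],"claw": 0},{"dp": [0,-0.35,0.35],"claw": 0},{"dp": [0,-0.6,0.42],"claw": 0},{"dp": [0,-0.9,0.42],"claw": 0},{"dp": [0,-0.9,0.42],"claw": 0},{"dp": [0,-0.9,0.42],"claw": 0}]'

```text
invalid input at $.steps[0]: expected keys turn, dp, claw
```

```bash
python3 -c "
from h import *
to(570.9,-102.7,150,-21.3)
d=grab('top','top3');grab('scene','scene3')
a=cv2.imread('pics/scene3.png');cv2.imwrite('pics/c4.png',cv2.resize(a[120:230,250:370],(640,586),interpolation=cv2.INTER_CUBIC))"
```

```text
t 5.0333 pos [589.16 102.15  44.18] F [-0.29  0.07 -1.11] w 23.95 q [0.15 0.63 1.78 0.   0.73 0.32]
dp [-0.2282 -2.5606  1.3228] turn [-0.0002  0.0001 -0.0635]
```

View pics/c4.png

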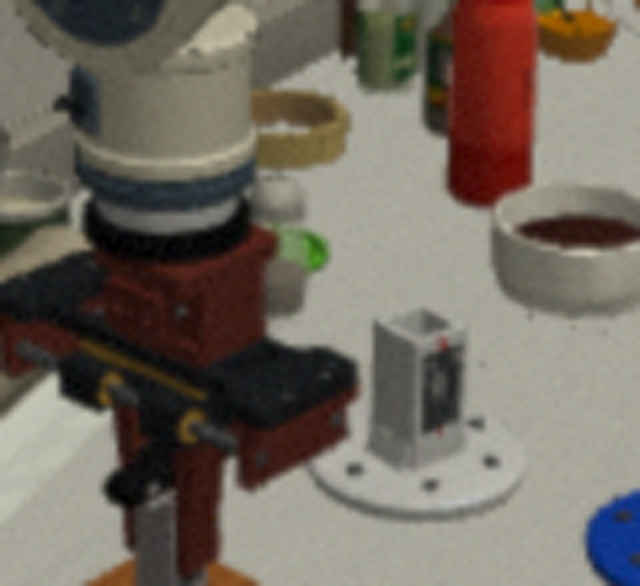

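The call was refused because the "turn" key was missing, so nothing moved. The handle is still held in its rest; I'll send the lift again.

>>> jog_arm --steps '[{"dp": [0,0,0.1],"turn": [0,0,0],"claw": 0},{"dp": [0,0,0.25],"turn": [0,0,0],"claw": 0},{"dp": [0,0,0.45],"turn": [0,0,0],"claw": 0},{"dp": [0,0,0.7],"turn": [0,0,0],"claw": 0},{"dp": [0,0,0.95],"turn": [0,0,0],"claw": 0},{"dp": [0,0,0.95],"turn": [0,0,0],"claw": 0},{"dp": [0,0,0.95],"turn": [0,0,0],"claw": 0}]'

```text
t: 5.72
ee_pos: [590.0, 102.3, 121.8]
orientation: [-1.565, 0.133, -0.138]
ft_force: [-0.4, 0.1, -1.1]
width: 23.6
```

>>> jog_arm --steps '[{"dp": [0,-0.15,0.2],"turn": [0,0,-0.01],"claw": 0},{"dp": [0,-0.35,0.35],"turn": [0,0,-0.02],"claw": 0},{"dp": [0,-0.6,0.42],"turn": [0,0,-0.03],"claw": 0},{"dp": [0,-0.9,0.42],"turn": [0,0,-0.03],"claw": 0},{"dp": [0,-0.9,0.42],"turn": [0,0,-0.03],"claw": 0},{"dp": [0,-0.9,0.42],"turn": [0,0,-0.03],"claw": 0}]'

```text
t: 6.22
ee_pos: [589.1, 29.4, 154.3]
orientation: [-1.56, 0.21, -0.212]
ft_force: [-0.3, 0.9, -1.6]
width: 24.0
```

```bash
python3 -c "
from h import *
to(570.9,-102.7,150,-21.3)
d=grab('top','top3');grab('scene','scene3')
a=cv2.imread('pics/scene3.png');cv2.imwrite('pics/c5.png',cv2.resize(a[120:230,250:370],(640,586),interpolation=cv2.INTER_CUBIC))"
```

```text
t 6.2167 pos [589.07  29.4  154.31] F [-0.25  0.93 -1.65] w 23.99 q [0.03 0.46 1.76 0.   0.92 0.3 ]
dp [-0.2272 -1.6512 -0.0538] turn [-0.0002  0.0004 -0.0328]
```

View pics/c5.png

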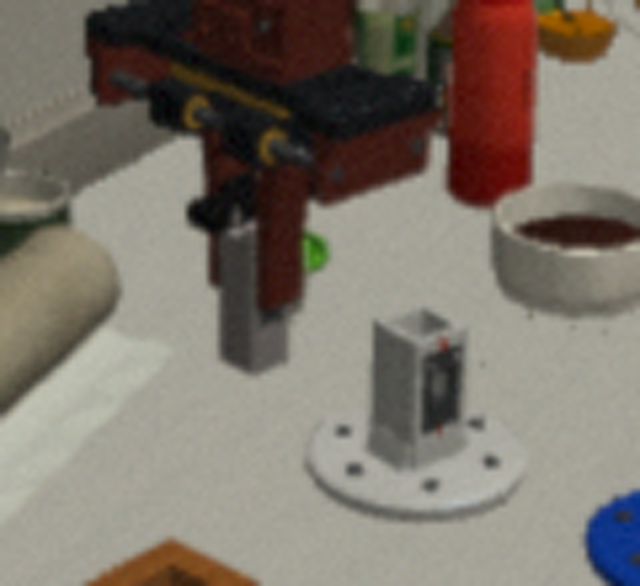

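The handle is held upright with the button pressed in. I'll carry it over the socket, with the foot about 20 mm above the rim.

>>> jog_arm --steps '[{"dp": [-0.05,-0.2,0],"turn": [0,0,-0.006],"claw": 0},{"dp": [-0.1,-0.5,0],"turn": [0,0,-0.016],"claw": 0},{"dp": [-0.11,-0.8,0],"turn": [0,0,-0.016],"claw": 0},{"dp": [-0.11,-0.8,0],"turn": [0,0,-0.016],"claw": 0}]'

```text
t: 6.65
ee_pos: [580.0, -35.3, 153.7]
orientation: [-1.556, 0.249, -0.25]
ft_force: [-0.1, 0.4, -2.2]
width: 23.8
```

>>> jog_arm --steps '[{"dp": [-0.05,-0.2,0],"turn": [0,0,-0.006],"claw": 0},{"dp": [-0.1,-0.5,0],"turn": [0,0,-0.016],"claw": 0},{"dp": [-0.11,-0.7,0],"turn": [0,0,-0.016],"claw": 0},{"dp": [-0.11,-0.8,0],"turn": [0,0,-0.016],"claw": 0},{"dp": [-0.11,-0.8,0],"turn": [0,0,-0.016],"claw": 0},{"dp": [-0.11,-0.8,0],"turn": [0,0,-0.016],"claw": 0}]'

```text
t: 7.15
ee_pos: [571.3, -98.5, 153.5]
orientation: [-1.551, 0.289, -0.289]
ft_force: [0.7, 0.6, -1.7]
width: 23.8
```

```bash
python3 -c "
from h import *
to(570.9,-102.7,144,-21.3)"
```

```text
t 7.15 pos [571.27 -98.48 153.49] F [ 0.69  0.6  -1.73] w 23.84 q [-0.19  0.45  1.78  0.    0.91  0.18]
dp [-0.0046 -0.0528 -0.1186] turn [-0.0002  0.     -0.0012]
```

>>> jog_arm --steps '[{"dp": [-0.005,-0.053,-0.12],"turn": [0,0,-0.001],"claw": 0},{"dp": [-0.005,-0.053,-0.2],"turn": [0,0,-0.001],"claw": 0},{"dp": [-0.005,-0.053,-0.2],"turn": [0,0,-0.001],"claw": 0},{"dp": [-0.005,-0.053,-0.2],"turn": [0,0,-0.001],"claw": 0}]'

```text
t: 7.48
ee_pos: [570.3, -102.0, 136.5]
orientation: [-1.551, 0.292, -0.289]
ft_force: [-0.1, -0.1, -2.5]
width: 23.9
```

```bash
python3 -c "
from h import *
to(570.9,-102.7,129,-21.3)
for n,w in(('scene',(slice(150,220),slice(295,365))),('top',(slice(170,240),slice(310,380)))):
    fr=[ctrl.get_image(n) for _ in range(5)];d=fr[0]
    z=np.stack([x['range_z'] for x in fr]).astype(float);z[z<=0]=np.nan
    d['range_z']=np.nan_to_num(np.nanmedian(z,0)); d['img']=np.mean([x['img'] for x in fr],0).astype(np.uint8); np.savez(n+'4.npz',**d)
    cv2.imwrite('pics/d_%s.png'%n,cv2.resize(d['img'][w][:,:,::-1],None,fx=8,fy=8,interpolation=cv2.INTER_CUBIC))
"
```

```text
t 7.4833 pos [ 570.26 -102.03  136.48] F [-0.13 -0.06 -2.47] w 23.89 q [-0.2   0.47  1.79  0.    0.88  0.17]
dp [ 0.008  -0.0083 -0.0935] turn [-0.0003 -0.0006 -0.0004]
```

View pics/d_scene.png

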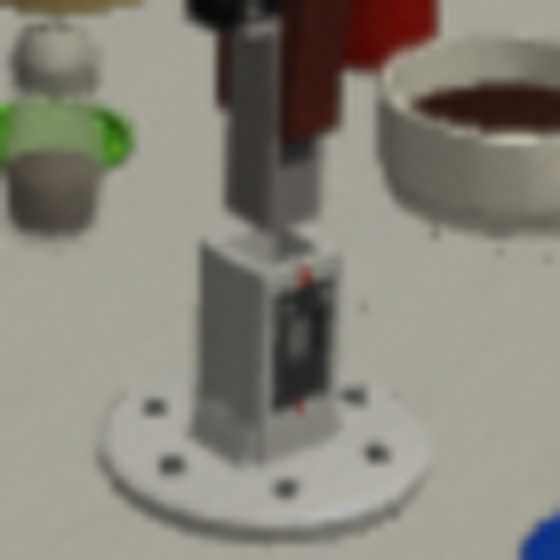

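View pics/d_top.png

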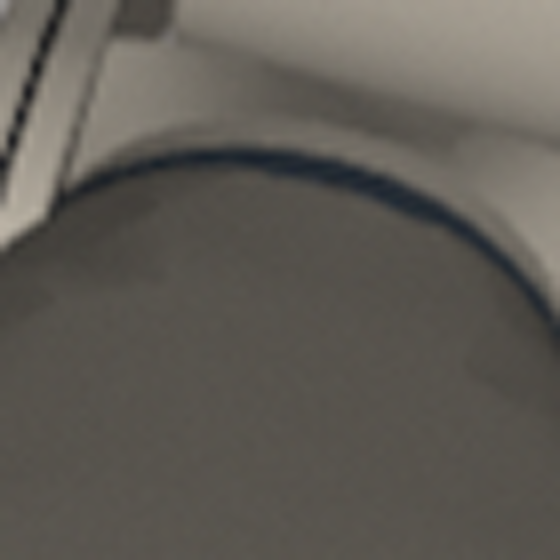

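```bash
python3 -c "
from h import *
d=dict(np.load('scene4.npz'));W=cloud(d);P=W.reshape(-1,3)
c=np.array([570.9,-102.7]);it=np.radians(-21.3)
x=np.array([np.cos(it),np.sin(it)]);y=np.array([-x[1],x[0]])
# classify by pixel regions using image-derived face polygons (crop coords/8 + offset)
def face(poly):
    m=np.zeros((400,640),np.uint8); cv2.fillPoly(m,[np.round((np.array(poly)/8+[295,150])).astype(int)],1); return m>0
F={'sock +y':[(216,262),(258,290),(250,430),(208,405)],'sock -x':[(285,385),(285,430),(325,415),(325,390)],'sock -x plate':[(285,300),(325,285),(325,380),(282,395)],
'spig +y':[(240,80),(266,95),(264,205),(236,190)],'spig -x':[(287,168),(311,160),(310,205),(287,212)]}
for k,p in F.items():
    q=W[face(p)]; q=q[np.isfinite(q[:,0])]
    a,b=(q[:,:2]-c)@x,(q[:,:2]-c)@y
    s=(b,a) if '+y' in k else (a,b)
    print(k,len(q),'n med',np.median(s[0]).round(2),'mean',s[0].mean().round(2),'sd',s[0].std().round(2),'other',np.median(s[1]).round(1),'slope',np.degrees(np.arctan(np.polyfit(s[1],s[0],1)[0])).round(1),'z',q[:,2].min().round(),q[:,2].max().round())
"
```

```text
sock +y 117 n med 15.21 mean 15.28 sd 0.93 other -2.4 slope 0.2 z 24.0 83.0
sock -x 33 n med -16.89 mean -17.06 sd 1.0 other -7.4 slope -2.8 z 19.0 40.0
sock -x plate 81 n med -17.44 mean -14.65 sd 6.68 other -10.9 slope -22.9 z 33.0 75.0
spig +y 68 n med 10.62 mean 10.63 sd 0.84 other -2.7 slope -1.7 z 109.0 154.0
spig -x 26 n med -11.66 mean -11.89 sd 0.79 other -6.3 slope -2.9 z 104.0 124.0
```

>>> jog_arm --steps '[{"dp": [0.006,-0.015,-0.05],"turn": [0,0,0],"claw": 0},{"dp": [0.006,-0.015,-0.09],"turn": [0,0,0],"claw": 0},{"dp": [0.006,-0.015,-0.12],"turn": [0,0,0],"claw": 0},{"dp": [0.006,-0.015,-0.12],"turn": [0,0,0],"claw": 0},{"dp": [0.006,-0.015,-0.12],"turn": [0,0,0],"claw": 0},{"dp": [0.006,-0.015,-0.12],"turn": [0,0,0],"claw": 0}]'

```text
t: 8.48
ee_pos: [571.4, -104.0, 128.0]
orientation: [-1.551, 0.291, -0.291]
ft_force: [0.1, -1.3, -1.8]
width: 24.0
```

```bash
python3 -c "
from h import *
to(570.7,-103.2,122,-21.3)
for n,w in(('scene',(slice(150,220),slice(295,365))),):
    fr=[ctrl.get_image(n) for _ in range(5)];d=fr[0]
    z=np.stack([x['range_z'] for x in fr]).astype(float);z[z<=0]=np.nan
    d['range_z']=np.nan_to_num(np.nanmedian(z,0)); d['img']=np.mean([x['img'] for x in fr],0).astype(np.uint8); np.savez(n+'5.npz',**d)
    cv2.imwrite('pics/e_%s.png'%n,cv2.resize(d['img'][w][:,:,::-1],None,fx=8,fy=8,interpolation=cv2.INTER_CUBIC))
to(570.7,-103.2,122,-21.3)
"
```

```text
t 8.4833 pos [ 571.4  -103.97  127.95] F [ 0.14 -1.31 -1.82] w 23.99 q [-0.2   0.48  1.79  0.    0.87  0.17]
dp [-0.0087  0.0096 -0.0744] turn [-0.0002  0.0001 -0.0001]
t 8.7333 pos [ 571.48 -103.95  128.14] F [-0.35  0.37 -2.65] w 24.38 q [-0.2   0.48  1.79  0.    0.87  0.17]
dp [-0.0097  0.0093 -0.0768] turn [-0.0002  0.0002 -0.0001]
```

View pics/e_scene.png

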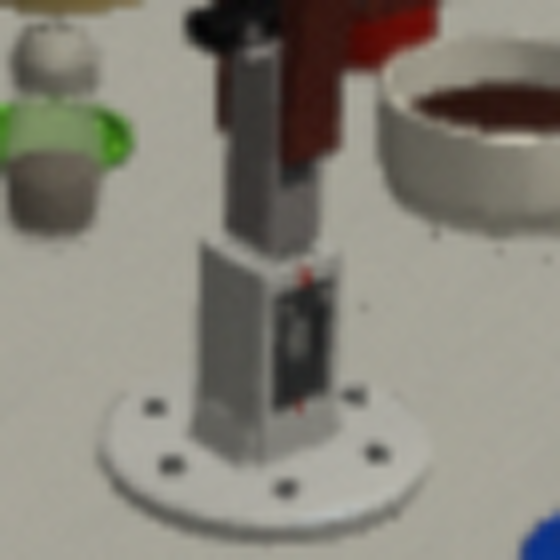

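```bash
cat > rel.py <<'E'
from h import *
import sys
def run(fn,top,bot):
    d=dict(np.load(fn));W=cloud(d)
    c=np.array([570.9,-102.7]);it=np.radians(-21.3)
    x=np.array([np.cos(it),np.sin(it)]);y=np.array([-x[1],x[0]])
    def face(poly):
        m=np.zeros((400,640),np.uint8); cv2.fillPoly(m,[np.round((np.array(poly)/8+[295,150])).astype(int)],1); return m>0
    F={'sock +y':[(216,262),(258,290),(250,430),(208,405)],'sock -x':[(285,385),(285,430),(325,415),(325,390)],'spig +y':top,'spig -x':bot}
    r={}
    for k,p in F.items():
        q=W[face(p)]; q=q[np.isfinite(q[:,0])]
        n=(q[:,:2]-c)@(y if '+y' in k else x)
        m=abs(n-np.median(n))<3; r[k]=n[m].mean(); print(k,m.sum(),r[k].round(2),(n[m].std()/m.sum()**.5).round(2))
    print('rel x',(r['spig -x']+12)-(r['sock -x']+18),'rel y',(r['spig +y']-12)-(r['sock +y']-18))
    # silhouettes: subpixel edges rows
    g=cv2.cvtColor(d['img'],cv2.COLOR_RGB2GRAY).astype(float)
    return g
if __name__=='__main__':
    run('scene4.npz',[(240,80),(266,95),(264,205),(236,190)],[(287,168),(311,160),(310,205),(287,212)])
    g=run('scene5.npz',[(240,100),(268,110),(264,232),(236,218)],[(287,188),(311,180),(310,225),(287,235)])
    for v in range(168,184,2): print(v,g[v,318:340].astype(int))
E
python3 rel.py
```

```text
sock +y 117 15.28 0.09
sock -x 33 -17.06 0.17
spig +y 68 10.63 0.1
spig -x 26 -11.89 0.15
rel x -0.8290521535411983 rel y 1.3587522811601573
sock +y 115 15.17 0.07
sock -x 33 -17.49 0.18
spig +y 72 9.39 0.1
spig -x 26 -11.26 0.17
rel x 0.233666495527995 rel y 0.2152474193553644
168 [161 162 162 163 151 103  59  56  55  54  59  60  32  29  34  36  37  48
  65 112 157 162]
170 [162 163 162 160 150  88  58  54  57  58  66  73  37  31  33  44  84 128
 155 163 162 162]
172 [163 161 163 161 149  85  57  55  55  56  68  76  49  49  56  68  95 140
 161 162 162 163]
174 [161 160 160 160 150  86  59  55  55  57  70  84  87  87  86  89 105 144
 160 162 163 162]
176 [161 161 162 163 149  83  58  55  54  55  69  85  89  88  91  90 103 146
 160 162 161 159]
178 [161 164 162 160 148  87  61  55  55  61  74  87  88  88  88  88 107 152
 160 162 162 162]
180 [161 150 120 148 151 140 129 109  85  68  75  87  86  82  83  96 140 162
 163 161 163 162]
182 [161 148  88  81  90 112 136 151 143 132 124 112 111 125 128 148 145 146
 135 140 161 163]
```

Measured in one scene frame, the spigot is within about 0.3 mm of the socket centre. I'll descend gently and watch the force.

>>> jog_arm --steps '[{"dp": [-0.004,0.003,-0.015],"turn": [0,0,0],"claw": 0},{"dp": [-0.004,0.003,-0.03],"turn": [0,0,0],"claw": 0},{"dp": [-0.004,0.003,-0.04],"turn": [0,0,0],"claw": 0},{"dp": [-0.004,0.003,-0.05],"turn": [0,0,0],"claw": 0},{"dp": [-0.004,0.003,-0.06],"turn": [0,0,0],"claw": 0},{"dp": [-0.004,0.003,-0.06],"turn": [0,0,0],"claw": 0}]'

```text
t: 9.23
ee_pos: [571.1, -103.7, 123.1]
orientation: [-1.551, 0.291, -0.291]
ft_force: [0.3, -0.4, -2.4]
width: 24.0
```

```bash
python3 -c "
from h import *
to(571.1,-103.7,120,-21.3)"
```

```text
t 9.2333 pos [ 571.06 -103.71  123.12] F [ 0.28 -0.42 -2.36] w 23.97 q [-0.2   0.49  1.8   0.    0.86  0.17]
dp [ 0.0006  0.0001 -0.0391] turn [-0.0002  0.0001 -0.0001]
```

>>> jog_arm --steps '[{"dp": [0,0,-0.008],"turn": [0,0,0],"claw": 0},{"dp": [0,0,-0.016],"turn": [0,0,0],"claw": 0},{"dp": [0,0,-0.024],"turn": [0,0,0],"claw": 0},{"dp": [0,0,-0.03],"turn": [0,0,0],"claw": 0}]'

```text
t: 9.57
ee_pos: [571.0, -103.7, 120.6]
orientation: [-1.551, 0.291, -0.291]
ft_force: [-0.8, 0.4, -1.9]
width: 23.8
```

>>> jog_arm --steps '[{"dp": [0,0,-0.008],"turn": [0,0,0],"claw": 0},{"dp": [0,0,-0.016],"turn": [0,0,0],"claw": 0}]'

```text
t: 9.73
ee_pos: [571.0, -103.7, 119.3]
orientation: [-1.551, 0.291, -0.291]
ft_force: [-0.0, 0.1, -1.1]
width: 23.9
```

```bash
python3 -c "
from h import *
to(571.1,-103.7,116,-21.3)"
```

```text
t 9.7333 pos [ 571.02 -103.69  119.3 ] F [-0.01  0.15 -1.13] w 23.89 q [-0.2   0.5   1.8   0.    0.85  0.17]
dp [ 0.001  -0.0002 -0.0412] turn [-0.0002  0.0001 -0.0001]
```

The foot is about 5 mm below the rim with no contact force, so it is in the bore. I'll keep going.

>>> jog_arm --steps '[{"dp": [0,0,-0.015],"turn": [0,0,0],"claw": 0},{"dp": [0,0,-0.03],"turn": [0,0,0],"claw": 0},{"dp": [0,0,-0.045],"turn": [0,0,0],"claw": 0},{"dp": [0,0,-0.06],"turn": [0,0,0],"claw": 0},{"dp": [0,0,-0.075],"turn": [0,0,0],"claw": 0},{"dp": [0,0,-0.09],"turn": [0,0,0],"claw": 0}]'

```text
t: 10.23
ee_pos: [571.0, -103.7, 112.0]
orientation: [-1.55, 0.291, -0.291]
ft_force: [0.7, -0.5, -1.8]
width: 23.6
```

>>> jog_arm --steps '[{"dp": [0,0,-0.015],"turn": [0,0,0],"claw": 0},{"dp": [0,0,-0.03],"turn": [0,0,0],"claw": 0},{"dp": [0,0,-0.045],"turn": [0,0,0],"claw": 0},{"dp": [0,0,-0.06],"turn": [0,0,0],"claw": 0},{"dp": [0,0,-0.075],"turn": [0,0,0],"claw": 0},{"dp": [0,0,-0.09],"turn": [0,0,0],"claw": 0}]'

```text
t: 10.73
ee_pos: [571.0, -103.7, 104.7]
orientation: [-1.551, 0.291, -0.291]
ft_force: [0.1, 0.1, -2.3]
width: 23.8
```

```bash
python3 -c "
from h import *
to(571.1,-103.7,92.5,-21.3)"
```

```text
t 10.7333 pos [ 571.01 -103.71  104.66] F [ 0.07  0.09 -2.31] w 23.76 q [-0.2   0.52  1.8   0.    0.82  0.17]
dp [ 1.10e-03  1.00e-04 -1.52e-01] turn [-0.0002  0.0001 -0.0001]
```

>>> jog_arm --steps '[{"dp": [0,0,-0.012],"turn": [0,0,0],"claw": 0},{"dp": [0,0,-0.024],"turn": [0,0,0],"claw": 0},{"dp": [0,0,-0.036],"turn": [0,0,0],"claw": 0},{"dp": [0,0,-0.048],"turn": [0,0,0],"claw": 0},{"dp": [0,0,-0.06],"turn": [0,0,0],"claw": 0},{"dp": [0,0,-0.072],"turn": [0,0,0],"claw": 0}]'

```text
t: 11.23
ee_pos: [571.0, -103.7, 98.8]
orientation: [-1.551, 0.291, -0.291]
ft_force: [-0.5, -0.1, -2.5]
width: 23.9
```

>>> jog_arm --steps '[{"dp": [0,0,-0.012],"turn": [0,0,0],"claw": 0},{"dp": [0,0,-0.024],"turn": [0,0,0],"claw": 0},{"dp": [0,0,-0.036],"turn": [0,0,0],"claw": 0},{"dp": [0,0,-0.048],"turn": [0,0,0],"claw": 0}]'

```text
t: 11.57
ee_pos: [571.0, -103.7, 94.9]
orientation: [-1.551, 0.291, -0.291]
ft_force: [0.1, 0.6, -2.5]
width: 24.0
```

```bash
python3 -c "
from h import *
to(571.1,-103.7,92.2,-21.3)
n='scene';w=(slice(150,220),slice(295,365))
d=grab(n,'scene6')
cv2.imwrite('pics/f_%s.png'%n,cv2.resize(d['img'][w][:,:,::-1],None,fx=8,fy=8,interpolation=cv2.INTER_CUBIC))
to(571.1,-103.7,92.2,-21.3)"
```

```text
t 11.5667 pos [ 571.04 -103.71   94.86] F [ 0.12  0.62 -2.53] w 23.96 q [-0.2   0.53  1.81  0.    0.8   0.17]
dp [ 0.0008  0.0001 -0.0332] turn [-0.0002  0.0001 -0.0001]
t 11.6167 pos [ 570.92 -103.68   94.7 ] F [-0.11 -0.49 -1.38] w 23.57 q [-0.2   0.53  1.81  0.    0.8   0.17]
dp [ 0.0023 -0.0002 -0.0312] turn [-0.0002 -0.     -0.0001]
```

View pics/f_scene.png

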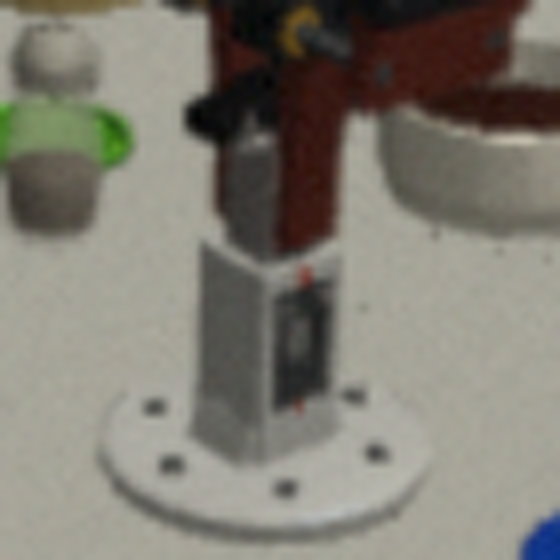

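>>> jog_arm --steps '[{"dp": [0,0,-0.01],"turn": [0,0,0],"claw": 0},{"dp": [0,0,-0.02],"turn": [0,0,0],"claw": 0},{"dp": [0,0,-0.029],"turn": [0,0,0],"claw": 0},{"dp": [0,0,-0.029],"turn": [0,0,0],"claw": 0},{"dp": [0,0,-0.029],"turn": [0,0,0],"claw": 0}]'

```text
t: 12.03
ee_pos: [570.9, -103.7, 92.3]
orientation: [-1.551, 0.291, -0.291]
ft_force: [-0.4, -0.7, -2.8]
width: 23.4
```

```bash
python3 -c "
from h import *
to(571.1,-103.7,92.2,-21.3)"
```

```text
t 12.0333 pos [ 570.89 -103.67   92.31] F [-0.41 -0.7  -2.78] w 23.39 q [-0.2   0.54  1.81  0.    0.8   0.17]
dp [ 0.0026 -0.0003 -0.0014] turn [-0.0002 -0.     -0.0001]
```

The foot is about 32 mm deep, so the button's lower edge is about 6 mm below the rim. I'll open and rise.

>>> jog_arm --steps '[{"dp": [0,0,0],"turn": [0,0,0],"claw": 0.4},{"dp": [0,0,0],"turn": [0,0,0],"claw": 0.6},{"dp": [0,0,0],"turn": [0,0,0],"claw": 0.6},{"dp": [0,0,0],"turn": [0,0,0],"claw": 0.6},{"dp": [0,0,0],"turn": [0,0,0],"claw": 0.6}]'

```text
t: 12.45
ee_pos: [571.0, -103.7, 92.5]
orientation: [-1.551, 0.291, -0.291]
ft_force: [0.6, -0.8, 0.5]
width: 51.6
```

```bash
python3 -c "
from h import *
to(571.1,-103.7,170,-21.3)
n='scene';w=(slice(140,220),slice(290,370))
d=grab(n,'scene7')
cv2.imwrite('pics/g_%s.png'%n,cv2.resize(d['img'][w][:,:,::-1],None,fx=7,fy=7,interpolation=cv2.INTER_CUBIC))"
```

```text
t 12.45 pos [ 570.98 -103.7    92.46] F [ 0.56 -0.79  0.55] w 51.63 q [-0.2   0.54  1.81  0.    0.8   0.17]
dp [1.500e-03 1.000e-04 9.692e-01] turn [-0.0002  0.     -0.0002]
```

View pics/g_scene.png

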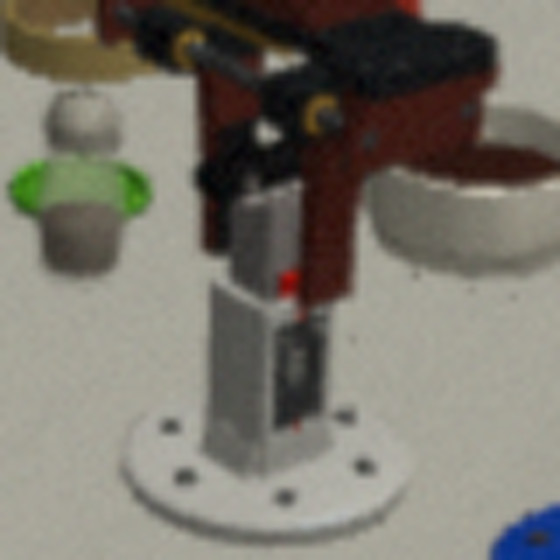

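The handle stands in the socket, with the button's red top at the rim around (290,283) and held in. I'll rise, then close the fingers to push.

>>> jog_arm --steps '[{"dp": [0,0,0.15],"turn": [0,0,0],"claw": 0.6},{"dp": [0,0,0.4],"turn": [0,0,0],"claw": 0.6},{"dp": [0,0,0.7],"turn": [0,0,0],"claw": 0.6},{"dp": [0,0,0.95],"turn": [0,0,0],"claw": 0.6},{"dp": [0,0,0.95],"turn": [0,0,0],"claw": 0.4},{"dp": [0,0,0.95],"turn": [0,0,0],"claw": 0},{"dp": [0,0,0.95],"turn": [0,0,0],"claw": 0},{"dp": [0,0,0.95],"turn": [0,0,0],"claw": 0},{"dp": [0,0,0.95],"turn": [0,0,0],"claw": 0},{"dp": [0,0,0.95],"turn": [0,0,0],"claw": 0}]'

```text
t: 13.33
ee_pos: [570.4, -103.5, 167.5]
orientation: [-1.551, 0.293, -0.29]
ft_force: [-0.1, 0.2, 0.5]
width: 15.5
```

```bash
python3 -c "
from h import *
to(571.1,-103.7,151,-21.3)
n='scene';w=(slice(130,220),slice(290,370))
d=grab(n,'scene8')
cv2.imwrite('pics/h_%s.png'%n,cv2.resize(d['img'][w][:,:,::-1],None,fx=6,fy=6,interpolation=cv2.INTER_CUBIC))"
```

```text
t 13.3333 pos [ 570.41 -103.54  167.47] F [-0.05  0.16  0.48] w 15.54 q [-0.2   0.43  1.77  0.    0.94  0.17]
dp [ 0.0087 -0.0019 -0.2059] turn [-0.0003 -0.0005 -0.0001]
```

View pics/h_scene.png

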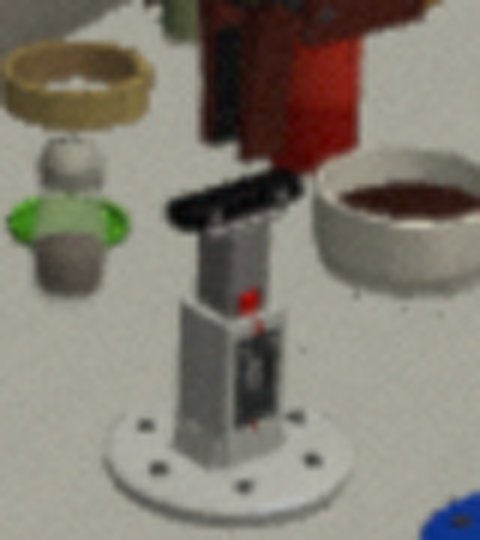

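>>> jog_arm --steps '[{"dp": [0.008,-0.002,-0.05],"turn": [0,0,0],"claw": 0},{"dp": [0.008,-0.002,-0.1],"turn": [0,0,0],"claw": 0},{"dp": [0.008,-0.002,-0.14],"turn": [0,0,0],"claw": 0},{"dp": [0.008,-0.002,-0.18],"turn": [0,0,0],"claw": 0},{"dp": [0.008,-0.002,-0.2],"turn": [0,0,0],"claw": 0},{"dp": [0.008,-0.002,-0.2],"turn": [0,0,0],"claw": 0},{"dp": [0.008,-0.002,-0.2],"turn": [0,0,0],"claw": 0}]'

```text
t: 13.97
ee_pos: [571.1, -103.7, 151.5]
orientation: [-1.551, 0.293, -0.29]
ft_force: [-1.0, 0.6, -0.3]
width: 0.6
```

>>> jog_arm --steps '[{"dp": [0,0,-0.01],"turn": [0,0,0],"claw": 0},{"dp": [0,0,-0.02],"turn": [0,0,0],"claw": 0},{"dp": [0,0,-0.03],"turn": [0,0,0],"claw": 0}]'

```text
t: 14.22
ee_pos: [571.2, -103.8, 149.2]
orientation: [-1.551, 0.292, -0.29]
ft_force: [-0.1, 0.0, -0.4]
width: 0.2
```

```bash
python3 -c "
from h import *
to(571.1,-103.7,148,-21.3)"
```

```text
t 14.2167 pos [ 571.19 -103.79  149.2 ] F [-0.15  0.03 -0.38] w 0.21 q [-0.2   0.45  1.78  0.    0.91  0.17]
dp [-0.0011  0.0011 -0.0149] turn [-0.0003 -0.0004 -0.0001]
```

>>> jog_arm --steps '[{"dp": [0,0,-0.01],"turn": [0,0,0],"claw": 0},{"dp": [0,0,-0.02],"turn": [0,0,0],"claw": 0},{"dp": [0,0,-0.03],"turn": [0,0,0],"claw": 0}]'

```text
t: 14.47
ee_pos: [571.7, -103.9, 147.3]
orientation: [-1.55, 0.292, -0.291]
ft_force: [-0.5, 0.7, 4.2]
width: 0.4
```

>>> jog_arm --steps '[{"dp": [0,0,-0.01],"turn": [0,0,0],"claw": 0},{"dp": [0,0,-0.02],"turn": [0,0,0],"claw": 0},{"dp": [0,0,-0.03],"turn": [0,0,0],"claw": 0}]'

```text
t: 14.72
ee_pos: [571.9, -103.9, 145.2]
orientation: [-1.551, 0.291, -0.291]
ft_force: [-1.2, -0.2, 4.9]
width: 0.3
```

>>> jog_arm --steps '[{"dp": [0,0,-0.01],"turn": [0,0,0],"claw": 0},{"dp": [0,0,-0.02],"turn": [0,0,0],"claw": 0},{"dp": [0,0,-0.03],"turn": [0,0,0],"claw": 0}]'

```text
t: 14.97
ee_pos: [571.9, -103.9, 143.0]
orientation: [-1.55, 0.291, -0.292]
ft_force: [-0.7, 0.8, 5.2]
width: 0.6
```

```bash
python3 -c "
from h import *
to(571.1,-103.7,148,-21.3)
n='scene';w=(slice(130,220),slice(290,370))
d=grab(n,'scene9')
cv2.imwrite('pics/i_%s.png'%n,cv2.resize(d['img'][w][:,:,::-1],None,fx=6,fy=6,interpolation=cv2.INTER_CUBIC))"
```

```text
t 14.9667 pos [ 571.94 -103.92  143.04] F [-0.71  0.83  5.22] w 0.63 q [-0.2   0.46  1.78  0.    0.89  0.17]
dp [-0.0106  0.0028  0.062 ] turn [-0.0002  0.0001 -0.0001]
```

View pics/i_scene.png

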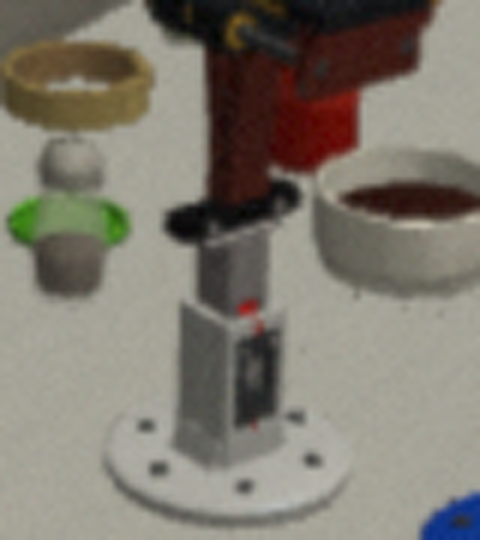

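The handle slides down steadily under about 5 N, and less of the red button shows above the rim. I'll continue.

>>> jog_arm --steps '[{"dp": [0,0,-0.01],"turn": [0,0,0],"claw": 0},{"dp": [0,0,-0.02],"turn": [0,0,0],"claw": 0},{"dp": [0,0,-0.03],"turn": [0,0,0],"claw": 0},{"dp": [0,0,-0.04],"turn": [0,0,0],"claw": 0},{"dp": [0,0,-0.05],"turn": [0,0,0],"claw": 0},{"dp": [0,0,-0.06],"turn": [0,0,0],"claw": 0}]'

```text
t: 15.52
ee_pos: [571.7, -103.8, 138.2]
orientation: [-1.55, 0.291, -0.291]
ft_force: [-1.4, 0.4, 5.1]
width: 0.6
```

>>> jog_arm --steps '[{"dp": [0,0,-0.01],"turn": [0,0,0],"claw": 0},{"dp": [0,0,-0.02],"turn": [0,0,0],"claw": 0},{"dp": [0,0,-0.03],"turn": [0,0,0],"claw": 0},{"dp": [0,0,-0.04],"turn": [0,0,0],"claw": 0},{"dp": [0,0,-0.05],"turn": [0,0,0],"claw": 0},{"dp": [0,0,-0.06],"turn": [0,0,0],"claw": 0}]'

```text
t: 16.02
ee_pos: [571.5, -103.7, 133.5]
orientation: [-1.55, 0.292, -0.291]
ft_force: [-1.9, 0.7, 6.4]
width: 0.4
```

>>> jog_arm --steps '[{"dp": [0,0,-0.01],"turn": [0,0,0],"claw": 0},{"dp": [0,0,-0.02],"turn": [0,0,0],"claw": 0},{"dp": [0,0,-0.03],"turn": [0,0,0],"claw": 0},{"dp": [0,0,-0.04],"turn": [0,0,0],"claw": 0},{"dp": [0,0,-0.05],"turn": [0,0,0],"claw": 0},{"dp": [0,0,-0.06],"turn": [0,0,0],"claw": 0}]'

```text
t: 16.52
ee_pos: [571.2, -103.6, 128.8]
orientation: [-1.55, 0.292, -0.29]
ft_force: [-2.6, 1.1, 5.3]
width: 0.2
```

```bash
python3 -c "
from h import *
to(571.1,-103.7,127,-21.3)
n='scene';w=(slice(130,220),slice(290,370))
d=grab(n,'scene10')
cv2.imwrite('pics/j_%s.png'%n,cv2.resize(d['img'][w][:,:,::-1],None,fx=6,fy=6,interpolation=cv2.INTER_CUBIC))"
```

```text
t 16.5167 pos [ 571.2  -103.59  128.82] F [-2.63  1.15  5.26] w 0.24 q [-0.2   0.48  1.79  0.    0.87  0.17]
dp [-0.0013 -0.0014 -0.0228] turn [-0.0003 -0.0003 -0.0001]
```

View pics/j_scene.png

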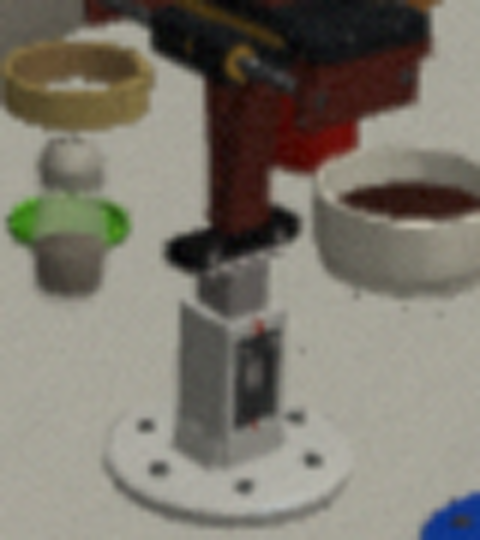

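>>> jog_arm --steps '[{"dp": [0,0,-0.01],"turn": [0,0,0],"claw": 0},{"dp": [0,0,-0.02],"turn": [0,0,0],"claw": 0},{"dp": [0,0,-0.03],"turn": [0,0,0],"claw": 0},{"dp": [0,0,-0.04],"turn": [0,0,0],"claw": 0},{"dp": [0,0,-0.05],"turn": [0,0,0],"claw": 0}]'

```text
t: 16.98
ee_pos: [571.0, -103.5, 124.7]
orientation: [-1.55, 0.293, -0.29]
ft_force: [-1.6, 0.7, 4.7]
width: 0.4
```

>>> jog_arm --steps '[{"dp": [0,0,-0.01],"turn": [0,0,0],"claw": 0},{"dp": [0,0,-0.02],"turn": [0,0,0],"claw": 0}]'

```text
t: 17.15
ee_pos: [571.0, -103.5, 123.2]
orientation: [-1.55, 0.293, -0.29]
ft_force: [-1.7, 0.3, 4.2]
width: 0.6
```

>>> jog_arm --steps '[{"dp": [0,0,-0.01],"turn": [0,0,0],"claw": 0},{"dp": [0,0,-0.02],"turn": [0,0,0],"claw": 0}]'

```text
t: 17.32
ee_pos: [570.9, -103.4, 121.5]
orientation: [-1.55, 0.293, -0.29]
ft_force: [-0.8, -0.4, 4.8]
width: 0.5
```

>>> jog_arm --steps '[{"dp": [0,0,-0.01],"turn": [0,0,0],"claw": 0},{"dp": [0,0,-0.02],"turn": [0,0,0],"claw": 0}]'

```text
t: 17.48
ee_pos: [570.9, -103.5, 119.9]
orientation: [-1.55, 0.293, -0.29]
ft_force: [-0.9, -0.0, 4.2]
width: 0.4
```

```bash
python3 -c "
from h import *
to(571.1,-103.7,127,-21.3)
n='scene';w=(slice(150,220),slice(295,365))
d=grab(n,'scene11')
cv2.imwrite('pics/k_%s.png'%n,cv2.resize(d['img'][w][:,:,::-1],None,fx=8,fy=8,interpolation=cv2.INTER_CUBIC))"
```

```text
t 17.4833 pos [ 570.94 -103.47  119.88] F [-0.92 -0.03  4.24] w 0.38 q [-0.2   0.5   1.8   0.    0.85  0.17]
dp [ 0.002  -0.0029  0.089 ] turn [-0.0004 -0.0005 -0.0001]
```

View pics/k_scene.png

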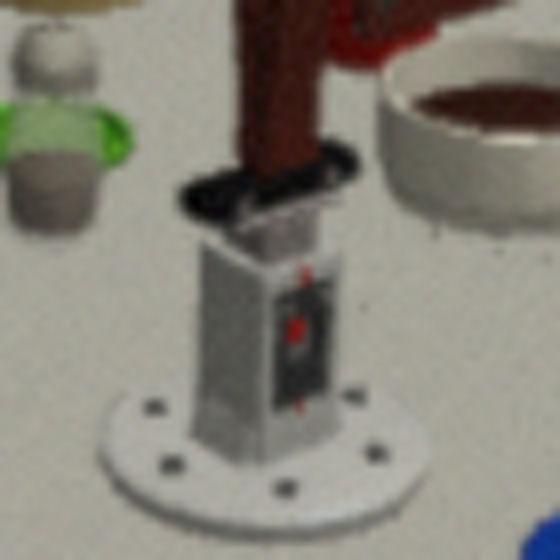

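The red button shows in the upper part of the hole at about (297,330). About 5 mm remain before it pops out.

>>> jog_arm --steps '[{"dp": [0,0,-0.01],"turn": [0,0,0],"claw": 0},{"dp": [0,0,-0.02],"turn": [0,0,0],"claw": 0}]'

```text
t: 17.7
ee_pos: [570.9, -103.5, 117.8]
orientation: [-1.55, 0.293, -0.29]
ft_force: [0.3, -0.5, -0.0]
width: 1.0
```

```bash
python3 -c "
from h import *
to(571.1,-103.7,127,-21.3)
n='scene';w=(slice(150,220),slice(295,365))
d=grab(n,'scene12')
cv2.imwrite('pics/l_%s.png'%n,cv2.resize(d['img'][w][:,:,::-1],None,fx=8,fy=8,interpolation=cv2.INTER_CUBIC))"
```

```text
t 17.7 pos [ 570.88 -103.45  117.8 ] F [ 0.32 -0.45 -0.  ] w 0.98 q [-0.2   0.5   1.8   0.    0.85  0.17]
dp [ 0.0028 -0.0031  0.115 ] turn [-0.0004 -0.0005 -0.0002]
```

View pics/l_scene.png

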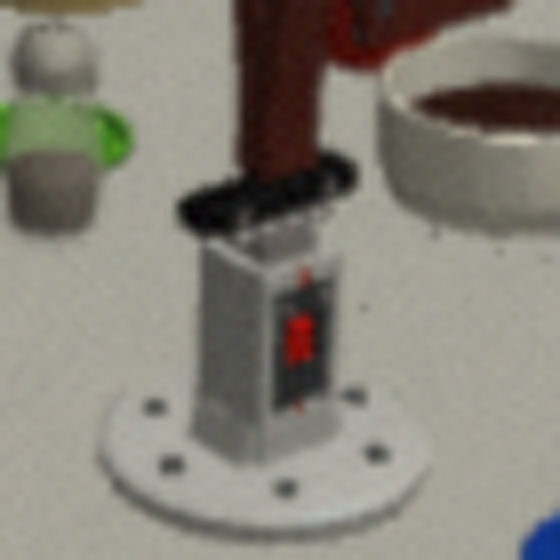

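The push force dropped to zero, and the bright red button now fills the hole at (300,340): it clicked. I'll retract upward.

>>> jog_arm --steps '[{"dp": [0,0,0.1],"turn": [0,0,0],"claw": 0},{"dp": [0,0,0.4],"turn": [0,0,0],"claw": 0},{"dp": [0,0,0.7],"turn": [0,0,0],"claw": 0},{"dp": [0,0,1],"turn": [0,0,0],"claw": 0},{"dp": [0,0,1],"turn": [0,0,0],"claw": 0},{"dp": [0,0,1],"turn": [0,0,0],"claw": 0},{"dp": [0,0,1],"turn": [0,0,0],"claw": 0}]'

```text
t: 18.33
ee_pos: [570.3, -103.3, 197.2]
orientation: [-1.55, 0.293, -0.289]
ft_force: [-0.4, 0.4, -0.6]
width: 0.6
```

>>> jog_arm --steps '[{"dp": [-0.5,0,0.3],"turn": [0,0,0],"claw": 0},{"dp": [-1,0,0.6],"turn": [0,0,0],"claw": 0},{"dp": [-1,0,0.6],"turn": [0,0,0],"claw": 0},{"dp": [-1,0,0.6],"turn": [0,0,0],"claw": 0},{"dp": [-1,0,0.6],"turn": [0,0,0],"claw": 0}]'

```text
t: 18.75
ee_pos: [490.5, -103.4, 244.8]
orientation: [-1.55, 0.293, -0.29]
ft_force: [0.2, -0.4, 0.9]
width: 0.5
```

```bash
python3 -c "
from h import *
to(571.1,-103.7,127,-21.3)
n='scene';w=(slice(150,220),slice(295,365))
d=grab(n,'scene13');t=grab('top','top13')
A=cv2.resize(d['img'][w][:,:,::-1],(400,400),interpolation=cv2.INTER_CUBIC);B=cv2.resize(t['img'][175:245,315:385][:,:,::-1],(400,400),interpolation=cv2.INTER_CUBIC)
cv2.imwrite('pics/m.png',np.hstack([A,B]))
W=cloud(d);a=d['img'].astype(int);r=(a[...,0]-np.maximum(a[...,1],a[...,2])>70);r[:175]=0;r[205:]=0;r[:,:320]=0;r[:,345:]=0
q=W[r]; c=np.array([570.9,-102.7]);it=np.radians(-21.3);x=np.array([np.cos(it),np.sin(it)])
print('button pts x-off',((q[:,:2]-c)@x).round(1),q[:,2].round(1))
for dd,nm in((d,'scene'),(t,'top')):
    V=cloud(dd); m=(np.hypot(V[...,0]-571,V[...,1]+103)<45)&(V[...,2]>100)&(V[...,2]<130); z=V[m]; print(nm,'bar',m.sum(),np.median(z,0), np.percentile(z[:,2],[50,80]))
    if nm=='top': print(rect(rayz(dd,m&(V[...,2]>108),116)))
o=ctrl.get_obs();print(o['ft_force'],o['width'])
"
```

```text
t 18.75 pos [ 490.49 -103.41  244.83] F [ 0.22 -0.37  0.88] w 0.49 q [-0.23  0.21  1.88  0.    1.05  0.14]
dp [ 1.0076 -0.0036 -1.4728] turn [-0.0004 -0.0006 -0.    ]
button pts x-off [-16.7 -15.3 -15.9 -21.  -18.5 -15.1 -22.4 -14.8 -20.4 -15.8 -19.5 -16.4
 -14.5 -17.7 -19.2] [65.7 63.6 62.9 65.4 62.6 59.1 63.2 56.8 59.6 55.4 56.8 53.5 51.2 52.3
 52.2]
scene bar 152 [568.47670849 -97.55955884 111.2952749 ] [111.2952749  114.33712925]
  return _methods._mean(a, axis=axis, dtype=dtype,
  ret = um.true_divide(
Traceback (most recent call last):
IndexError: index -1 is out of bounds for axis 0 with size 0
```

View pics/m.png

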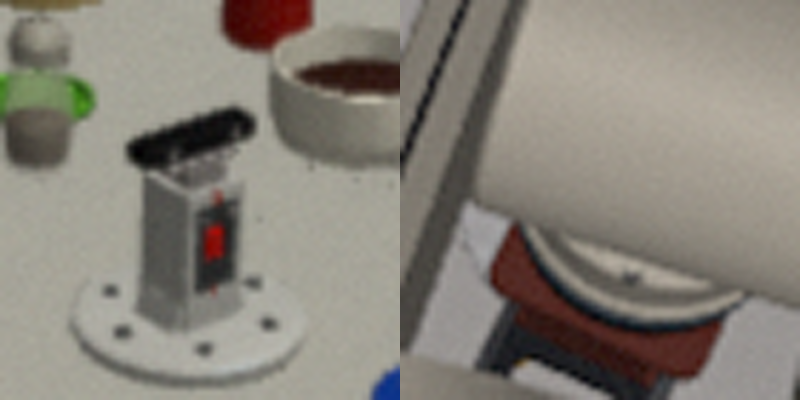

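The button's depth points average -17.5 mm from the socket axis. A flush button would read about -12 mm, so it is out. It spans z ≈ 51–66 mm, which puts the foot about 63 mm below the rim and inside the window. The arm is clear, so I'll hand in.

```bash
python3 -c "
from h import *
print(ctrl.close_job())"
```

```text
the job is handed in; nothing more can be done
None
```

The T-handle is in the patty press with its button popped out through the latch plate, and the job is handed in at about 19 s of the 51 s. The hand-in gives no verdict, so the result below rests on my own checks.

**What I did:**
- I pinched the steel handle with its button flush (24 mm opening) and lifted it from the rest.
- I lined it up over the socket and lowered it about 32 mm with no noticeable contact force, then let go; the socket kept the button in.
- I pushed the bar down with closed fingers at about 10 mm/s, needing 4–6 N, until the push force dropped to zero. I then withdrew straight up and clear.

**Last checks:**
- **Button:** the scene camera shows it filling the latch hole, with its face about 17.5 mm from the socket axis; a flush button would be about 12 mm.
- **Depth:** the foot is about 63 mm below the rim, inside the 54–73.5 mm window.
- **Upright:** the handle looks upright in the picture; I did not measure the angle.
- **Bystanders:** I never went near the ramekin, salt shaker or spice jar, but did not measure them again at the end.

**What failed or disagreed:**
- The final top-camera check failed because the arm blocked the view, so the end state rests on the scene camera and the force readings.
- The two cameras differed by about 1 mm in each direction on where the socket was. I stayed close to the scene camera's relative measurement with a small shift towards the top camera's, and the spigot entered cleanly.
- Two jog calls were refused for a missing "turn" entry before anything moved.

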